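Unpin the clamp arm and lay the sensor housing in the cradle

ROBOT

A 6-joint arm with a two-finger parallel gripper is mounted at the origin on the work surface. World frame = base frame: x ahead of the robot, y to its left, z up, the work surface at z = 0. Lengths are in m, angles in rad, forces in N, time in s.
With the tool pointing down it reaches from about 0.275 to 0.875 m from the base axis. Payload 12.5 kg.
Tool frame: the origin (TCP) lies on the centre line of the jaws, within the pads' length; the fingertips stand r.finger_overhang ahead of it and the grasp point (between the pads) lies 3 mm ahead of it (r.finger_overhang is the distance from the TCP to the fingertips, in m); z points along the fingers, y is the line along which they close (so a half turn about z gives the same grasp; the last joint's range is limited). The gripper opens to 85 mm and grips with 20 to 120 N. Pads are 22 mm wide; open, the fingers measure 114 mm over their backs; the gripper's body (76 mm by 85 mm) begins 54 mm behind the grasp point. The pads swing forward as they close: fully open they stand 13 mm farther back than shut.
Start: joints at [-1.239, 0.351, 1.652, -0, 1.139, -0.085], TCP at [0.223, -0.503, 0.253] pointing down, gripper open.
Joint ranges: [-2.75, 2.75], [-0.79, 2.1], [0.01, 2.65], [-1.57, 4.71], [0.07, 3.14], [-2.87, 2.87]. Speed limits (rad/s): [2.22, 2.22, 2.79, 3.14, 3.14, 3.14].

INTERFACE

Orientations are given as a unit quaternion [x, y, z, w].
In Python, from cell import r, optics gives the robot as it stands. The module is installed in compiled form; this text tells all that it offers. Calls block until the motion is done:
- r.move_to(position, orientation): joint-space move of the TCP to a pose.
- r.move_linear(position, rot=None, vel=0.15): straight line of the TCP; rot=None keeps the orientation; vel is the mean speed in m/s.
- r.set_joints(angles): joint-space move.
- r.set_gripper(opening, squeeze=None): opening from 0.0 (shut) to 1.0 (fully open); squeeze is the grip in N (None keeps the last); returns when the fingers have stopped.
- r.sleep(seconds).
- r.inverse_kinematics(position, orientation): joint angles nearest the present ones, or None.
- optics.get_image(name): name is "side" or "top" or "wrist"; returns a dict with "pixels" (420x560x3 uint8, red, green, blue), "depth" (420x560 float32, m along the optical axis (not along the pixel's ray), 0 where there is no reading), "fx", "fy", "cx", "cy" (pixels), "camera_from_world" (4x4, takes a point from world to camera coordinates); the wrist camera has in their place "mount" (4x4, takes a point from camera to tool coordinates, whose origin is the TCP and whose axes are the flange's). Camera axes: x right, y down, z forward; pixel columns grow to the right and rows downward; lengths in m; the calibration is good to about 2 mm. The wrist camera is an equidistant fisheye: a pixel r from the principal point sees the ray r / f radians off the axis. A picture is of the moment at which its call begins: read the wrist's pose just before it.
A pose or a line that the arm cannot do raises r.PlanningError and nothing moves.
- r.hand_in(): hands the job in; it is judged then, once.
Readings, each from a call of its own:
- r.current_t(): time.
- r.current_q(): joint angles.
- r.current_qvel(): joint speeds.
- r.current_effort(): joint torques, N m.
- r.current_tool_pos(): TCP position.
- r.current_ee_rot(): TCP orientation.
- r.current_contact_force(): force on the tool from outside, world axes, zero at the start.
- r.current_torque(): the same for the moment, N m.
- r.current_opening(): opening from 0.0 (shut) to 1.0 (fully open).
- r.current_finger_force(): force on a finger pad.
Only numpy, scipy, OpenCV 4.12 (cv2) and the standard library are available. Lean on these libraries where they do the work, as an engineer would, in place of code of your own. Each camera call takes 0.05 s, during which the arm holds its last target. There are 200 camera calls.

TASK

Unload the steel sensor housing from its clamping stand. Pull up the black sprung plunger knob on the stand and twist it so that it stays up by itself once let go, swing the clamp arm (it has a little upright post on its end to push) well out of the way to either side, then lift the standing housing out and lay it on its side in the white V-block cradle, centred on both blocks and set down rather than dropped. Leave the plunger latched up and the arm swung aside, and do not disturb the blue bin, the screwdriver or the spare end cap.

Things in the scene. Friction and masses are not known exactly. Their poses are not given: they have to be found in the camera images.
- stand: Fixed stand. Origin: centre of underside, on the table; z up. Plate 100 x 215 x 15 mm (y -95 to 120). Black nest ring (64 mm outside, 48 bore, top at z 27) round (0,-60) holds the housing's foot. 26 mm post at (0,60) carries the clamp arm. Grey column 40 x 20 mm at (0,99); its overhang (36 mm wide, y -5 to 109, z 166 to 178) reaches over the arm and carries the plunger at (0,15).
- plunger_knob (a point): Middle of the plunger's black bar-shaped knob, 14 mm thick (its x), 38 mm long (its y, at the start along the stand's y), 26 mm tall, on the vertical plunger axis; 209 mm above the table at the start. Under the knob a slotted steel collar, 27 x 28 x 14 mm tall, stands on the bracket.
- plunger_pull (a joint): How far the plunger is pulled up, m: 0 down (its pin 6 mm deep in a hole of the clamp arm), at most 0.016. A spring pulls it down, 4.5 N at 0, 9 N at 0.015. Raised over 0.010 it can be twisted; let go when twisted over 0.5 rad it rests on its collar at about 0.010, pin clear of the arm. Let go untwisted, it snaps back.
- plunger_twist (a joint): Turn of the knob about the vertical, rad: 0 at the start, positive counter-clockwise seen from above, -1.6 to 1.6; either way latches. It cannot turn until pulled up by 0.010. Stiff enough to stay where it is left; best twisted 0.9 to 1.4 rad.
- clamp_pivot (a point): On the clamp arm's vertical hinge axis, at the height of the arm's upper face (162 mm above the table); 120 mm horizontally from the clamp post and from the housing's axis. Axes as the stand's.
- clamp_post (a point): Top centre of the round steel post, 12 mm diameter and 24 mm tall, on the clamp arm's free end (at the start straight above the housing); 186 mm above the table. The arm is a flat steel bar 30 mm wide, 10 mm thick (152 to 162 mm above the table) from the pivot to 15 mm beyond the post. Push the post sideways, in an arc about the pivot.
- clamp (a joint): Angle of the clamp arm, rad: 0 over the housing, positive counter-clockwise seen from above, -1.9 to 1.9. Pinned until the plunger is up; then light friction (about 1 N at the post) and it stays where it is left. Swung out by more than 1.1 rad either way it is out of the way of the housing.
- housing: Stainless sensor housing, 0.3 to 0.6 kg: a barrel 44 mm in diameter and 120 mm long with a thinner 24 mm neck, 14 mm long, on its top end. Origin: centre of its foot; z along its axis towards the neck. It starts standing upright in the stand's nest, foot 15 mm above the table, 12 mm deep in the nest, with 3 mm under the clamp arm.
- housing_mid (a point): Middle of the housing's barrel, on its axis, 60 mm from the foot; axes as the housing's.
- cradle: Fixed cradle: two white V-blocks on a plywood base 85 x 120 x 10 mm. Origin: centre of the underside, on the table; y along the trough, z up. Blocks 16 mm thick at y = -36 and +36 mm, 56 mm clear between them; 45 degree V faces, mouth 63 mm wide (80 over the outside), upper edges 60 mm above the table. The housing lying in them has its axis along y, 60 mm above the table, either way round.
- parts_bin: Bystander: open blue bin 100 x 150 x 60 mm. Origin: centre of its underside.
- driver: Bystander: screwdriver about 200 mm long lying on the table.
- end_cap: Bystander: spare steel end cap, 44 mm in diameter, 30 mm tall. Origin: centre of its underside.
Things that resemble listed ones, but are neither listed nor needed, are in the scene too. What is shaped like the stand but yellow is not meant.

How it is judged:
By the outcome, as a careful person would: the job done as asked, in the order asked, and still so for the second after the job is handed in, with the robot touching nothing.
It also fails if it takes over 72 s, if anything falls off the work surface, if the arm or the gripper's body presses on something with over 40 N, if the wrist force passes 120 N, or if a joint passes its speed limit or range.

## Working session

There is one attempt and no reset: what is moved stays moved. The work goes in short steps, each a Python script; the robot and the scene stay as the last script left them, time stands still between calls to the robot, and variables do not carry over. Pictures are saved under pics/ and viewed, at most 10 in all, crops included, and the job is handed in when it is done.

```bash
mkdir -p pics; python3 - <<'E'
from cell import r, optics
import cv2, numpy as np, pickle
d={n:optics.get_image(n) for n in("top","side","wrist")}
pickle.dump(d,open("v0.pkl","wb"))
for n in d: cv2.imwrite(f"pics/{n}0.png",d[n]["pixels"][:,:,::-1])
for n in("top","side"):
    print(n,d[n]["fx"],d[n]["cx"],d[n]["cy"]);print(np.round(np.linalg.inv(d[n]["camera_from_world"]),3))
print(d["wrist"]["mount"],d["wrist"]["fx"],r.finger_overhang,r.current_t(),r.current_ee_rot())
E
```

```text
top 477.7233459813006 279.9870490194305 214.57313684407598
[[-2.600e-02 -9.960e-01  8.600e-02  3.930e-01]
 [-1.000e+00  2.500e-02 -1.200e-02 -1.000e-03]
 [ 1.000e-02 -8.600e-02 -9.960e-01  1.276e+00]
 [ 0.000e+00  0.000e+00  0.000e+00  1.000e+00]]
side 454.6112834720109 279.83765383871065 208.36327385461993
[[-0.788 -0.359  0.5   -0.072]
 [-0.615  0.454 -0.644  0.733]
 [ 0.004 -0.816 -0.579  0.786]
 [ 0.     0.     0.     1.   ]]
[[-1.34165405e-04 -9.59692048e-01 -2.81053652e-01  7.14709578e-02]
 [ 9.99999991e-01 -1.21998120e-04 -6.07883168e-05 -3.53076992e-04]
 [ 2.40500471e-05 -2.81053657e-01  9.59692055e-01 -1.20534416e-01]
 [ 0.00000000e+00  0.00000000e+00  0.00000000e+00  1.00000000e+00]] 325.19226210127806 0.022 0.15 [ 9.78364361e-01  2.06888799e-01 -4.24876091e-05 -4.48204371e-04]
```

View pics/top0.png

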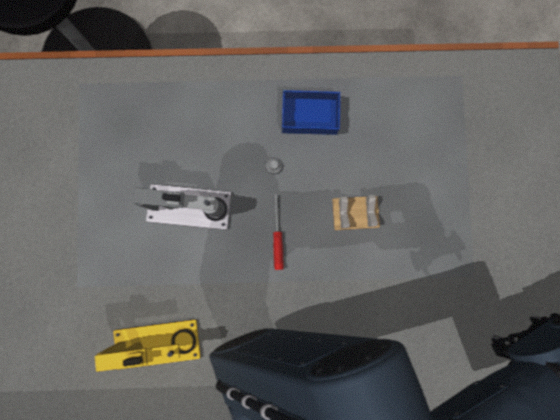

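View pics/side0.png

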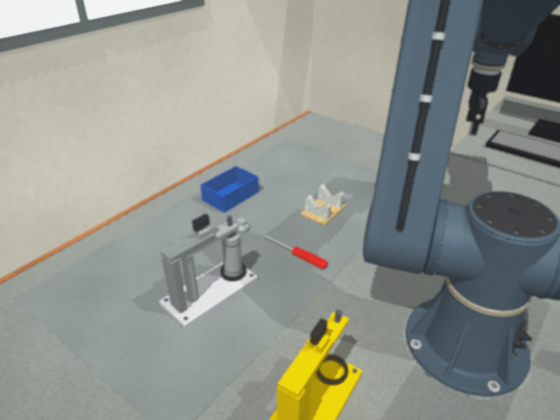

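Top view: white stand at about (190,207) with its knob at (172,198) and the housing end at (213,207). The cradle is at (357,212), bin (311,112), end cap (275,165) and driver (278,235).

Could be mistaken:
- **Stand:** the yellow stand (150,345), with its knob (132,360) and nest (184,341), is the decoy. I choose the white stand by colour.
- **Housing:** the end cap (275,165) is also a steel cylinder, but it is short and on the table.

A close crop and depth measurements come next.

```bash
cat > h.py <<'E'
import numpy as np, cv2
def cloud(d):
    Z=d["depth"].astype(float); v,u=np.indices(Z.shape)
    P=np.stack([(u-d["cx"])/d["fx"]*Z,(v-d["cy"])/d["fy"]*Z,Z,np.ones_like(Z)],-1)
    return (P@np.linalg.inv(d["camera_from_world"]).T)[...,:3]
def ray(d,u,v,z):
    "world point where the pixel's ray meets height z"
    T=np.linalg.inv(d["camera_from_world"]); w=T[:3,:3]@[(u-d["cx"])/d["fx"],(v-d["cy"])/d["fy"],1]
    return T[:3,3]+w*(z-T[2,3])/w[2]
def proj(d,p):
    c=d["camera_from_world"]@np.append(p,1); return np.array([d["fx"]*c[0]/c[2]+d["cx"],d["fy"]*c[1]/c[2]+d["cy"]])
E
python3 - <<'E'
import pickle,cv2,numpy as np
from h import *
d=pickle.load(open("v0.pkl","rb")); t,s=d["top"],d["side"]
up=lambda im,k:cv2.resize(im,None,fx=k,fy=k,interpolation=cv2.INTER_CUBIC)
a=up(t["pixels"][170:240,130:240],4);b=up(t["pixels"][180:240,320:395],4)
c=up(s["pixels"][200:330,150:270],3);e=up(s["pixels"][170:230,290:355],4)
W=np.zeros((280+390,760,3),np.uint8)
W[:280,:440]=a;W[:240,450:750]=b;W[280:670,:360]=c;W[280:520,370:630]=e
cv2.imwrite("pics/crop1.png",W[:600,:,::-1])
P=cloud(t)
for n,(u0,u1,v0,v1) in dict(stand=(135,240,175,235),cradle=(325,390,185,240),bin=(275,345,85,138),cap=(263,287,155,175),drv=(268,290,190,275)).items():
    q=P[v0:v1,u0:u1].reshape(-1,3)
    print(n,"zhist",np.histogram(q[:,2],bins=np.arange(-.01,.24,.01))[0])
    for lo,hi in((.006,.022),(.022,.07),(.15,.17),(.17,.19),(.19,.23)):
        m=q[(q[:,2]>lo)&(q[:,2]<hi)]
        if len(m)>15:
            R=cv2.minAreaRect((m[:,:2]*1000).astype(np.float32)); print(lo,hi,len(m),m.mean(0).round(4),np.round(R[0],1),np.round(R[1],1),round(R[2],1))
E
```

```text
stand zhist [ 753 2248 1597  209   39   20   22   13   19   16   19   18   11   19
   86    6   60  341  453  146   60   10   32   86]
0.006 0.022 1838 [0.5226 0.2238 0.015 ] [535.3 230.4] [276.  158.4] 88.7
0.022 0.07 238 [0.5149 0.181  0.034 ] [524.2 226.7] [203.1  90.8] 81.1
0.15 0.17 401 [0.5225 0.1829 0.1624] [531.2 231.3] [182.   39.3] 84.2
0.17 0.19 599 [0.5335 0.2697 0.1786] [530.9 236. ] [171.6  37.3] 84.0
0.19 0.23 188 [0.5281 0.2289 0.2114] [524.9 200.8] [98.3 26.7] 81.0
cradle zhist [ 555 1939  573   59  113  115  187   19    0    0    0    0    0    0
    0    0    0    0    0    0    0    0    0    0]
0.006 0.022 1011 [ 0.5013 -0.2138  0.0107] [ 503.7 -221.6] [169.7 145.4] 89.1
0.022 0.07 487 [ 0.5026 -0.2158  0.0451] [ 502.5 -216.3] [79.4 89.6] 2.7
bin zhist [ 341 2360  159  150  127  147  253  162    0    0    0    0    0    0
    0    0    0    0    0    0    0    0    0    0]
0.006 0.022 721 [ 0.7782 -0.1049  0.0093] [ 782.8 -103.8] [188.2 145.1] 88.7
0.022 0.07 818 [ 0.7726 -0.1068  0.0473] [ 771.1 -101.6] [150.2 103. ] 87.0
cap zhist [ 62 218 112  51  34   0   0   0   0   0   0   0   0   0   0   0   0   0
   0   0   0   0   0   0]
0.006 0.022 143 [ 0.6327 -0.0009  0.0147] [637.5  -6.1] [59.2 52.1] 88.8
0.022 0.07 74 [ 0.6342 -0.0007  0.0292] [634.4  -1.1] [26.  24.4] 24.5
drv zhist [ 385 1031  152  284    8    0    0    0    0    0    0    0    0    0
    0    0    0    0    0    0    0    0    0    0]
0.006 0.022 263 [ 0.4552 -0.0062  0.0155] [452.5 -10.9] [ 56.2 215.3] 88.6
0.022 0.07 237 [ 0.4045 -0.0069  0.0254] [406.7  -6.4] [97.3 23.1] 2.6
```

View pics/crop1.png

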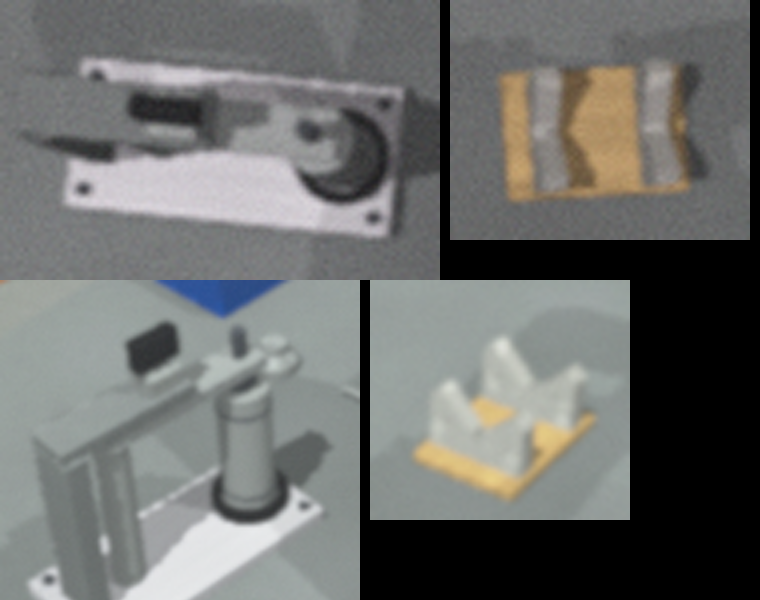

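The crops show the white stand: knob at about top (171,197), post top (207,202), plate corners (151,184.5), (231,192), (227.5,229), (146,221.5). The housing is standing in the black nest under the arm. The cradle's base corners are (332.5,198.5), (378,196.5), (379.5,227), (335.5,230), with its two V-blocks spaced along world y.

```bash
python3 - <<'E'
import pickle,numpy as np
from h import *
from scipy.optimize import least_squares
d=pickle.load(open("v0.pkl","rb")); t,s=d["top"],d["side"]
def fit(px,z,loc,x0):
    W=np.array([ray(t,*p,z)[:2] for p in px]); L=np.array(loc)
    f=lambda x:(L@np.array([[np.cos(x[2]),np.sin(x[2])],[-np.sin(x[2]),np.cos(x[2])]])+x[:2]-W).ravel()
    o=least_squares(f,x0); print(o.x.round(4),"res mm",(o.fun*1000).round(1)); return o.x
# stand y ~ world +y -> corners: top-left px = +x,+y
a=fit([(151,184.5),(231,192),(227.5,229),(146,221.5)],.015,[(.05,.12),(.05,-.095),(-.05,-.095),(-.05,.12)],[.5,.2,0])
b=fit([(332.5,198.5),(378,196.5),(379.5,227),(335.5,230)],.010,[(.0425,.06),(.0425,-.06),(-.0425,-.06),(-.0425,.06)],[.5,-.2,0])
c,sn=np.cos(a[2]),np.sin(a[2]); w=lambda x,y,z:np.array([a[0]+c*x-sn*y,a[1]+sn*x+c*y,z])
for n,p in dict(knobtop=(0,15,222),post=(0,-60,186),hous=(0,-60,0),pivot=(0,60,162)).items():
    q=w(p[0]/1e3,p[1]/1e3,p[2]/1e3); print(n,q.round(4),"top",proj(t,q).round(1),"side",proj(s,q).round(1))
def tri(pt,ps):
    f=lambda x:np.r_[proj(t,x)-pt,proj(s,x)-ps]; o=least_squares(f,[.5,.2,.1]);return o.x.round(4),o.fun.round(1)
print("knob top centre",tri((171.2,197),(150+153/3,200+(335-280)/3)))
print("post",tri((207.5,202.5),(150+239/3,200+(331-280)/3)))
E
```

```text
[ 0.5267  0.2123 -0.1187] res mm [ 0.7  0.9  0.4 -0.7 -0.7  0.3 -0.4 -0.6]
[ 0.501  -0.2195  0.0317] res mm [ 0.3 -1.   1.7  1.  -1.6 -1.3 -0.4  1.3]
knobtop [0.5285 0.2272 0.222 ] top [170.9 197. ] side [201.5 215.7]
post [0.5196 0.1527 0.186 ] top [206.9 202. ] side [230.  214.6]
hous [0.5196 0.1527 0.    ] top [216.8 209.8] side [234.5 275.4]
pivot [0.5338 0.2719 0.162 ] top [157.4 198.3] side [187.1 247.4]
knob top centre (array([0.5296, 0.2283, 0.2151]), array([-0.1, -0.1,  0.1,  0. ]))
post (array([0.5199, 0.153 , 0.1793]), array([-0.3, -0.3,  0.4,  0.1]))
```

Both views agree within about 1 mm, so I'm starting to move. First I'll take a wrist look over the cradle, then one above the knob.

```bash
cat >> h.py <<'E'
from scipy.spatial.transform import Rotation as Ro
S=np.array([.5267,.2123,-.1187]); C=np.array([.501,-.2195,.0317])
def loc(F,x,y,z):
    c,s=np.cos(F[2]),np.sin(F[2]); return np.array([F[0]+c*x-s*y,F[1]+s*x+c*y,z])
def down(psi):
    "tool down, closing axis at yaw psi"
    return Ro.from_matrix(np.array([[-np.sin(psi),np.cos(psi),0],[np.cos(psi),np.sin(psi),0],[0,0,-1]])).as_quat()
def wlook(r,optics):
    p,q=np.array(r.current_tool_pos()),r.current_ee_rot(); d=optics.get_image("wrist")
    T=np.eye(4);T[:3,:3]=Ro.from_quat(q).as_matrix();T[:3,3]=p; d["T"]=T@d["mount"]; return d
def wproj(d,P):
    c=(np.linalg.inv(d["T"])@np.append(P,1))[:3]; n=np.hypot(c[0],c[1]); k=d["fx"]*np.arctan2(n,c[2])/n
    return np.array([c[0]*k+d["cx"],c[1]*k+d["cy"]])
def wray(d,u,v,z):
    a=np.array([u-d["cx"],v-d["cy"]])/d["fx"]; n=np.hypot(*a)+1e-12
    w=d["T"][:3,:3]@np.r_[np.sin(n)*a/n,np.cos(n)]; return d["T"][:3,3]+w*(z-d["T"][2,3])/w[2]
E
python3 - <<'E'
from cell import r, optics
from h import *
import pickle
r.move_to([.44,-.20,.33],down(-.4)); a=wlook(r,optics); r.set_gripper(.45)
k=loc(S,0,.015,.30); r.move_to(k,down(S[2])); b=wlook(r,optics)
pickle.dump((a,b),open("v1.pkl","wb"))
A=a["pixels"].copy();B=b["pixels"].copy()
for p in[(.0425,.06,.01),(.0425,-.06,.01),(-.0425,-.06,.01),(-.0425,.06,.01)]: cv2.circle(A,tuple(np.round(wproj(a,loc(C,*p))).astype(int)),1,(255,0,0),-1)
for p in[(x,y,.222)for x in(-.007,.007)for y in(-.004,.034)]+[(0,-.06,.186),(.05,-.095,.015),(-.05,-.095,.015),(.018,-.005,.178),(-.018,-.005,.178)]: cv2.circle(B,tuple(np.round(wproj(b,loc(S,*p))).astype(int)),1,(255,0,0),-1)
W=np.hstack([A,B])[:,:,::-1]
ca=wproj(a,loc(C,0,0,.05)).astype(int);cb=wproj(b,loc(S,0,-.01,.2)).astype(int);print(ca,cb,r.current_t(),r.current_q())
def crop(I,c,h=90):
    x0=int(np.clip(c[0]-95,0,370));y0=int(np.clip(c[1]-140,0,140));print(x0,y0);return cv2.resize(I[y0:y0+280,x0:x0+190],None,fx=2.1,fy=2.1,interpolation=cv2.INTER_CUBIC)
cv2.imwrite("pics/w1.png",np.hstack([crop(A,ca),crop(B,cb)])[:,:,::-1])
E
```

```text
[332 170] [281 251] 3.8 [ 3.23315631e-01  3.53922158e-01  1.52791494e+00 -1.77640118e-04
  1.25954742e+00  4.43541480e-01]
237 30
186 111
```

View pics/w1.png

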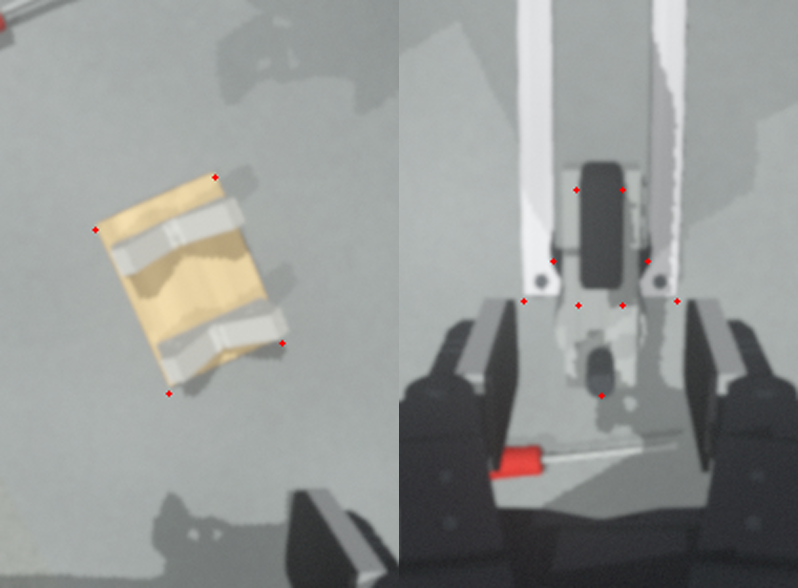

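The wrist view shows the cradle with its drawn corners within 3 px. The knob (crop about (601,225)) and the post tip (600,390) sit slightly to the stand's +y of the prediction. I'll quantify this with the depth clouds.

```bash
cat >> h.py <<'E'
def wcloud(d):
    Z=d["depth"].astype(float); v,u=np.indices(Z.shape); a,b=(u-d["cx"])/d["fx"],(v-d["cy"])/d["fx"]; n=np.hypot(a,b)+1e-9
    k=np.tan(n)/n; P=np.stack([a*k*Z,b*k*Z,Z,np.ones_like(Z)],-1); return (P@d["T"].T)[...,:3]
def inl(F,P):
    c,s=np.cos(F[2]),np.sin(F[2]); x,y=P[...,0]-F[0],P[...,1]-F[1]; return np.stack([c*x+s*y,-s*x+c*y,P[...,2]],-1)
E
python3 - <<'E'
import pickle
from h import *
a,b=pickle.load(open("v1.pkl","rb")); t=pickle.load(open("v0.pkl","rb"))["top"]
for n,Q,im in(("wrist",wcloud(b),b["pixels"]),("top",cloud(t),t["pixels"])):
    L=inl(S,Q); dk=(im.max(-1)<90)
    def rep(nm,m):
        m=m&(Q[...,2]>0)&(np.abs(L[...,2])<.25)
        if m.sum()>5: print(n,nm,m.sum(),"p2",(np.percentile(L[m],2,0)*1e3).round(1),"med",(np.median(L[m],0)*1e3).round(1),"p98",(np.percentile(L[m],98,0)*1e3).round(1))
    box=lambda x0,x1,y0,y1,z0,z1:(L[...,0]>x0)&(L[...,0]<x1)&(L[...,1]>y0)&(L[...,1]<y1)&(L[...,2]>z0)&(L[...,2]<z1)
    rep("knobtop",box(-.02,.02,-.02,.045,.216,.235)); rep("bracket",box(-.03,.03,0,.12,.172,.183)); rep("post",box(-.02,.02,-.08,-.04,.178,.195)); rep("plate",box(-.06,.06,-.11,.13,.01,.02)); rep("arm",box(-.02,.02,-.1,-.03,.155,.168))
L=inl(C,wcloud(a)); m=(L[...,2]>.052)&(L[...,2]<.07)&(abs(L[...,0])<.06)&(abs(L[...,1])<.07)
for s in(1,-1):
    k=m&(s*L[...,1]>0); print("block",s,k.sum(),(np.percentile(L[k],3,0)*1e3).round(1),(np.percentile(L[k],97,0)*1e3).round(1))
k=(L[...,2]>.006)&(L[...,2]<.014)&(abs(L[...,0])<.06)&(abs(L[...,1])<.08)&(a["pixels"][...,0]>a["pixels"][...,2]*1.25+5.)
print("base",k.sum(),(np.percentile(L[k],1,0)*1e3).round(1),(np.percentile(L[k],99,0)*1e3).round(1))
E
```

```text
wrist knobtop 1189 p2 [ -6.7   2.6 218.4] med [  0.4  21.4 221.6] p98 [  6.9  38.1 223.1]
wrist bracket 5412 p2 [-16.9   9.5 176.3] med [  0.5  70.4 177.9] p98 [ 17.8 110.9 179.4]
wrist post 195 p2 [ -5.5 -60.3 178.4] med [ -0.4 -53.6 185.4] p98 [  5.4 -49.6 186.9]
wrist plate 4978 p2 [-48.8 -85.8  13.1] med [-28.9  22.2  14.9] p98 [ 49.4 119.2  18.4]
wrist arm 1101 p2 [-14.4 -68.5 160.6] med [  0.4 -45.7 162. ] p98 [ 14.5 -30.6 165.4]
top knobtop 110 p2 [-6.000e+00  2.000e-01  2.175e+02] med [  0.4  17.1 221.9] p98 [  7.4  37.  225.5]
top bracket 559 p2 [-16.8   1.7 173.4] med [ -0.7  70.7 178.4] p98 [ 18.4 110.2 182.2]
top post 22 p2 [ -5.1 -61.5 178.6] med [ -0.3 -57.7 186.3] p98 [  4.5 -51.1 190.2]
top plate 1597 p2 [-48.2 -90.2  11. ] med [-20.4  13.4  15.7] p98 [ 49.7 117.2  19.5]
top arm 209 p2 [-14.3 -71.3 157.4] med [ -1.1 -48.9 162.5] p98 [ 14.9 -30.5 166.5]
block 1 362 [-37.5  31.7  52.4] [39.4 47.4 60.4]
block -1 336 [-36.8 -40.   52.3] [ 39.8 -24.2  60.4]
base 2915 [-39.9 -54.3   8. ] [41.9 62.6 11.9]
```

The wrist and top views differ by a few mm along the camera's offset direction. A look with the tool turned half round will cancel the mount bias.

```bash
python3 - <<'E'
from cell import r, optics
from h import *
import pickle
r.move_to(loc(S,0,.015,.30),down(S[2]-np.pi+6.2832)); b=wlook(r,optics); print(r.current_q().round(2) if hasattr(r.current_q(),'round') else r.current_q(),r.current_t(),r.current_tool_pos())
pickle.dump(b,open("v2.pkl","wb"))
Q=wcloud(b);L=inl(S,Q)
box=lambda x0,x1,y0,y1,z0,z1:(L[...,0]>x0)&(L[...,0]<x1)&(L[...,1]>y0)&(L[...,1]<y1)&(L[...,2]>z0)&(L[...,2]<z1)
for nm,m in dict(knob=box(-.02,.02,-.02,.045,.216,.235),post=box(-.02,.02,-.08,-.04,.182,.195),arm=box(-.02,.02,-.1,-.02,.155,.168),plate=box(-.06,.06,-.12,.13,.01,.02),br=box(-.03,.03,-.03,.02,.172,.183),neck=box(-.03,.03,-.1,-.03,.142,.151)).items():
    if m.sum()>5:print(nm,m.sum(),(np.percentile(L[m],[2,50,98],axis=0)*1e3).round(1).tolist())
E
```

```text
[ 0.33  0.35  1.53  0.    1.26 -2.7 ] 6.5 [0.52847484 0.2271838  0.30000012]
knob 1132 [[-6.2, 0.2, 218.6], [0.3, 17.1, 221.5], [6.9, 36.0, 223.0]]
post 211 [[-5.4, -60.7, 184.4], [0.3, -55.6, 185.9], [5.3, -50.6, 187.2]]
arm 2208 [[-14.6, -69.9, 160.5], [-0.4, -43.6, 162.0], [14.5, -21.0, 163.4]]
plate 5846 [[-48.5, -89.2, 13.1], [-7.2, 2.4, 14.9], [49.2, 116.6, 17.8]]
br 637 [[-17.0, -1.2, 174.0], [0.4, 3.1, 177.6], [18.3, 18.7, 180.9]]
```

Averaging the two opposite views puts the stand about 4 mm further along its +y than my corner fit: knob 19, post -55.5, bracket front -1. I'll correct the frames (cradle about +3 mm) and work the plunger.

```bash
sed -i 's/^def loc/S[:2]+=.004*np.array([-np.sin(S[2]),np.cos(S[2])])+.0003*np.array([1,0]); C[:2]+=[.001,.003]\ndef loc/' h.py
python3 - <<'E'
from cell import r, optics
from h import *
st=lambda s:print(s,round(r.current_t(),2),np.round(r.current_tool_pos(),4),"F",np.round(r.current_contact_force(),1),"M",np.round(r.current_torque(),2),"op",round(r.current_opening(),3),"ff",np.round(r.current_finger_force(),1))
k=lambda z:loc(S,0,.015,z); Z=.2185
r.move_to(k(.30),down(S[2]))
r.move_linear(k(Z),vel=.12); st("at knob")
r.set_gripper(0.0,50); st("gripped")
r.move_linear(k(Z+.0135),vel=.03); st("pulled")
for a in(.4,.8,1.15):
    r.move_to(k(Z+.0135),down(S[2]+a)); st(a)
E
```

```text
at knob 9.98 [0.5296 0.2313 0.2192] F [-0.4 -0.1  1.2] M [-0.03 -0.01  0.03] op 0.451 ff 0.0
gripped 10.32 [0.5295 0.2313 0.2193] F [-1.5 -0.5  5.3] M [-0.1   0.23  0.02] op 0.158 ff 50.2
pulled 10.92 [0.5294 0.2312 0.2317] F [ 5.6  2.4 -8.8] M [ 0.4  -1.05  0.  ] op 0.153 ff 48.7
0.4 11.38 [0.5293 0.2312 0.2316] F [ 5.6  1.1 -9.2] M [ 0.46 -0.88  0.05] op 0.151 ff 48.7
0.8 11.85 [0.5292 0.2312 0.2315] F [ 4.8  2.3 -9.9] M [ 0.42 -0.85  0.06] op 0.152 ff 48.7
1.15 12.28 [0.5291 0.2311 0.2316] F [ 4.4  1.9 -9.8] M [ 0.38 -0.74  0.05] op 0.153 ff 48.7
```

```bash
python3 - <<'E'
from cell import r, optics
from h import *
import pickle
k=lambda z:loc(S,0,.015,z); Z=.2185
r.move_linear(k(Z+.0105),vel=.03); print(np.round(r.current_contact_force(),1))
r.set_gripper(.45); r.move_linear(k(.30),vel=.2)
b=wlook(r,optics); t=optics.get_image("top"); Q=wcloud(b);L=inl(S,Q)
m=(abs(L[...,0])<.03)&(abs(L[...,1]-.015)<.03)&(L[...,2]>.2)&(L[...,2]<.25); m&=L[...,2]>np.percentile(L[m][:,2],50)-.002
print(m.sum(),(np.percentile(L[m],[2,50,98],axis=0)*1e3).round(1).tolist(),cv2.minAreaRect((L[m][:,:2]*1000).astype(np.float32)),np.round(r.current_contact_force(),1),r.current_t())
cv2.imwrite("pics/w2.png",b["pixels"][90:410,130:440,::-1])
E
```

```text
[ 1.9  0.8 -3.7]
1194 [[-17.7, 4.5, 229.4], [-1.6, 15.6, 231.2], [16.1, 26.3, 232.6]] ((-0.39223670959472656, 15.328609466552734), (13.539224624633789, 37.95530319213867), 65.30278015136719) [-0.3  0.7 -1.3] 13.5
```

View pics/w2.png

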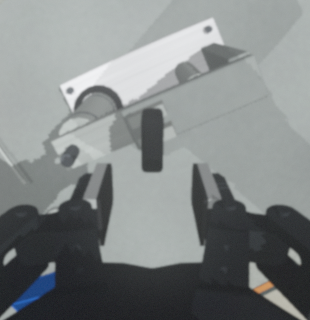

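The knob (image (152,140)) stands turned by 65°, its top at 231 mm, so it is latched, and its centre confirms the corrected frame. Now swing the clamp arm towards +x, away from the robot.

```bash
python3 - <<'E'
from cell import r, optics
from h import *
p=lambda th,z=.194:loc(S,.12*np.sin(th),.06-.12*np.cos(th),z)
r.set_gripper(.35); r.move_to(p(0,.26),down(S[2])); r.move_linear(p(0),vel=.15); print(np.round(r.current_contact_force(),1),r.current_opening())
for th in np.linspace(.2,1.45,6):
    r.move_linear(p(th),rot=down(S[2]+th),vel=.1); print(round(th,2),round(r.current_t(),2),np.round(r.current_contact_force(),1))
r.move_linear(p(1.40),rot=down(S[2]+1.4),vel=.1)
r.move_linear(p(1.40,.30),vel=.25)
r.move_to(loc(S,.03,-.08,.36),down(S[2]+1.2)); b=wlook(r,optics); t=optics.get_image("top")
L=inl(S,wcloud(b)); Lt=inl(S,cloud(t))
for n,K in(("w",L),("t",Lt)):
    m=(K[...,0]>.04)&(K[...,0]<.16)&(abs(K[...,1])<.12)&(K[...,2]>.18)&(K[...,2]<.192); print(n,"post",m.sum(),(np.median(K[m],0)*1e3).round(1) if m.any() else 0)
    for z0,z1 in((.132,.138),(.146,.152)):
        m=(abs(K[...,0])<.04)&(abs(K[...,1]+.06)<.04)&(K[...,2]>z0)&(K[...,2]<z1); print(n,"housing",m.sum(),(np.percentile(K[m],[3,50,97],axis=0)*1e3).round(1).tolist() if m.any() else 0)
W=np.hstack([b["pixels"][60:400,100:460],cv2.resize(t["pixels"][150:240,120:220],(378,340))]);cv2.imwrite("pics/w3.png",W[:,:,::-1])
# plan check for horizontal grasp and lay-down
for yaw in(-.3,0,.28,.6):
    d=np.array([np.cos(yaw),np.sin(yaw),0]);R=np.stack([[0,0,1],np.cross(d,[0,0,1]),d],1)
    q=Ro.from_matrix(R).as_quat(); h=loc(S,0,-.06,.08)
    print(yaw,[None if (x:=r.inverse_kinematics(h-d*o+[0,0,z],q)) is None else np.round(x,2) for o,z in((.003,0),(.12,0),(.003,.12))])
E
```

```text
[0.7 0.4 0.8] 0.3515869791962863
0.2 15.7 [-0.5 -0.1  0.9]
0.45 16.15 [ 0.2 -0.2  0.2]
0.7 16.6 [ 0.3  0.5 -0.6]
0.95 17.05 [-0.1  0.  -0.6]
1.2 17.5 [0.1 0.1 0. ]
1.45 17.95 [ 0.6 -0.7 -1.2]
w post 118 [116.7  37.1 185.7]
w housing 871 [[-19.9, -79.5, 133.3], [-2.1, -59.7, 134.8], [19.0, -40.4, 136.3]]
w housing 433 [[-11.3, -70.1, 147.4], [-0.8, -59.8, 148.9], [9.8, -49.6, 150.2]]
t post 0 0
t housing 37 [[8.4, -71.3, 132.5], [15.6, -55.2, 134.7], [20.0, -43.5, 137.5]]
t housing 6 [[7.6, -62.2, 148.2], [10.2, -56.8, 149.4], [10.8, -53.7, 151.0]]
-0.3 [array([ 0.55,  1.01,  2.15,  3.99,  1.58, -1.55]), array([ 0.84,  1.04,  2.26,  4.29,  1.63, -1.43]), array([ 0.55,  0.68,  2.24,  4.  ,  1.43, -1.74])]
0 [array([ 0.37,  1.04,  2.26,  3.52,  1.71, -1.51]), array([ 0.57,  1.15,  2.44,  3.76,  1.95, -1.31]), array([ 0.37,  0.67,  2.36,  3.51,  1.47, -1.61])]
0.28 [array([ 0.15,  1.05,  2.3 ,  3.  ,  1.77, -1.6 ]), array([ 0.06,  1.25,  2.51,  2.87,  2.17, -1.73]), array([ 0.15,  0.67,  2.4 ,  3.01,  1.5 , -1.56])]
0.6 [array([-0.09,  1.04,  2.25,  2.45,  1.68, -1.67]), array([-0.42,  1.15,  2.43,  2.08,  1.79, -1.95]), array([-0.09,  0.67,  2.35,  2.45,  1.48, -1.5 ])]
```

View pics/w3.png

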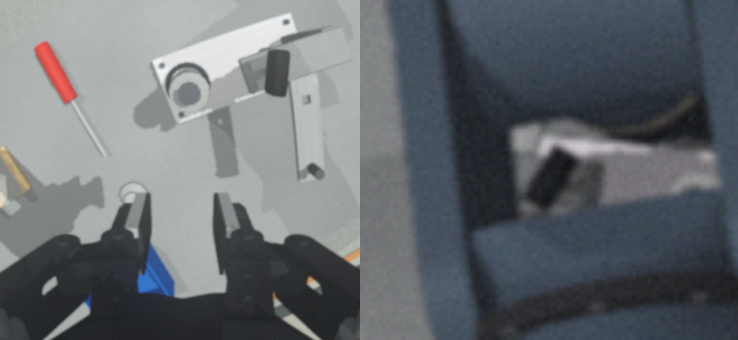

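The wrist view shows the arm swung to about 1.38 rad with its post at (316,170), the knob still up at (277,72), and the housing free in its nest at (188,90), centred within 0.5 mm of prediction. I'll use an oblique side grasp, pitched 25–30° below horizontal, so the wrist stays high. First I'm checking IK.

```bash
cat >> h.py <<'E'
UP=np.array([0,0,1.])
def hq(n,d,b):
    "tool holding a cylinder with neck direction n, approach side d (n.d=0), pitched b towards -n"
    n,d=np.array(n,float),np.array(d,float); z=-np.sin(b)*n+np.cos(b)*d; x=np.cos(b)*n+np.sin(b)*d
    return Ro.from_matrix(np.stack([x,np.cross(z,x),z],1)).as_quat(), z
E
python3 - <<'E'
from cell import r
from h import *
H=loc(S,0,-.06,.075); M=loc(C,0,0,.06); ty=np.array([-np.sin(C[2]),np.cos(C[2]),0])
f=lambda x:None if x is None else np.round(x,2).tolist()
for b in(.44,.52):
    for yaw in(-.5,-.119,.28,.6):
        d=np.array([np.cos(yaw),np.sin(yaw),0]); q,z=hq(UP,d,b); print("grasp",b,yaw,*[f(r.inverse_kinematics(H-.003*z-o*z+[0,0,h],q)) for o,h in((0,0),(.1,0),(0,.18))])
    for s in(1,-1):
        q,z=hq(s*ty,-UP,b); print("place",b,s,*[f(r.inverse_kinematics(M-.003*z+[0,0,h],q)) for h in(0,.15)])
E
```

```text
grasp 0.44 -0.5 [0.57, 0.76, 2.11, 4.35, 1.01, -1.86] [0.78, 0.64, 2.18, 4.58, 1.06, -1.93] [0.57, 0.34, 2.09, 4.65, 0.92, -2.37]
grasp 0.44 -0.119 [0.42, 0.74, 2.27, 3.72, 1.01, -1.65] [0.58, 0.6, 2.43, 3.88, 1.05, -1.65] [0.42, 0.24, 2.25, 4.05, 0.62, -2.13]
grasp 0.44 0.28 [0.16, 0.74, 2.33, 3.01, 1.06, -1.56] [0.11, 0.61, 2.56, 2.97, 1.16, -1.58] [0.16, 0.19, 2.32, 2.91, 0.51, -1.42]
grasp 0.44 0.6 [-0.05, 0.74, 2.29, 2.46, 1.04, -1.49] [-0.25, 0.6, 2.49, 2.27, 1.09, -1.52] [-0.05, 0.22, 2.28, 2.11, 0.69, -0.96]
place 0.44 1 [-0.31, 0.61, 1.89, -0.76, 0.63, 0.28] [-0.31, 0.36, 1.81, -0.54, 0.89, -0.01]
place 0.44 -1 [-0.64, 0.72, 1.65, 0.38, 1.09, 2.23] [-0.64, 0.51, 1.58, 0.35, 1.35, 2.34]
grasp 0.52 -0.5 [0.55, 0.72, 2.1, 4.39, 0.92, -1.92] [0.75, 0.58, 2.18, 4.63, 0.97, -2.02] [0.55, 0.31, 2.08, -1.53, 0.85, -2.48]
grasp 0.52 -0.119 [0.4, 0.69, 2.26, 3.73, 0.88, -1.7] [0.55, 0.51, 2.42, 3.91, 0.89, -1.74] [0.4, 0.21, 2.22, 4.2, 0.52, -2.28]
grasp 0.52 0.28 [0.16, 0.68, 2.32, 3.01, 0.92, -1.55] [0.12, 0.5, 2.54, 2.97, 0.95, -1.55] [0.16, 0.16, 2.29, 2.85, 0.37, -1.35]
grasp 0.52 0.6 [-0.03, 0.69, 2.28, 2.44, 0.92, -1.44] [-0.22, 0.5, 2.47, 2.24, 0.94, -1.42] [-0.03, 0.19, 2.25, 1.97, 0.59, -0.81]
place 0.52 1 [-0.28, 0.62, 1.9, -0.9, 0.65, 0.43] [-0.28, 0.37, 1.83, -0.66, 0.89, 0.1]
place 0.52 -1 [-0.67, 0.75, 1.62, 0.43, 1.16, 2.19] [-0.67, 0.53, 1.56, 0.4, 1.41, 2.31]
```

```bash
python3 - <<'E'
from cell import r, optics
from h import *
st=lambda s:print(s,round(r.current_t(),2),np.round(r.current_tool_pos(),4),np.round(r.current_q(),2),"F",np.round(r.current_contact_force(),1),"op",round(r.current_opening(),3),"ff",np.round(r.current_finger_force(),1))
H=loc(S,-.0003,-.0598,.075); yaw,b=.6,.44; d=np.array([np.cos(yaw),np.sin(yaw),0]); q,z=hq(UP,d,b); g=H-.003*z
r.set_gripper(1.0); r.move_to([.42,.08,.45],down(0)); st("up")
r.move_to(g-.11*z+[0,0,.15],q); st("pre")
r.move_linear(g-.11*z,vel=.2); st("low")
r.move_linear(g,vel=.12); st("at")
s=optics.get_image("side"); cv2.imwrite("pics/s4.png",cv2.resize(s["pixels"][150:350,120:400],None,fx=2.5,fy=2.5)[:,:,::-1])
E
```

```text
up 21.09 [0.4203 0.0801 0.4497] [ 0.08 -0.02  1.62  0.    1.54  0.08] F [-0.1 -1.   0.1] op 0.997 ff 0.0
pre 22.7 [0.4361 0.0993 0.2734] [-0.28  0.03  2.45  1.83  0.81 -0.85] F [ 0.6 -0.   0.3] op 1.002 ff 0.0
low 23.6 [0.436  0.0993 0.1237] [-0.28  0.58  2.5   2.24  1.1  -1.52] F [-0.3 -0.4 -0. ] op 0.996 ff 0.0
at 24.67 [0.5175 0.1551 0.0765] [-0.05  0.74  2.3   2.46  1.05 -1.5 ] F [ 0.1 -0.2 -1. ] op 1.0 ff 0.0
```

View pics/s4.png

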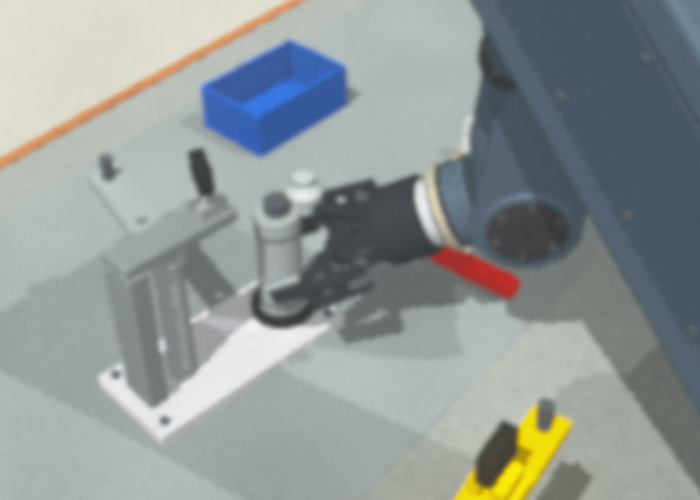

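The fingers straddle the barrel at mid-height (side crop (280,260)), the knob is up and the arm is aside. Grip, lift and carry.

```bash
python3 - <<'E'
from cell import r, optics
from h import *
st=lambda s:print(s,round(r.current_t(),2),np.round(r.current_tool_pos(),4),np.round(r.current_q(),2),"F",np.round(r.current_contact_force(),1),"op",round(r.current_opening(),3),"ff",np.round(r.current_finger_force(),1))
H=loc(S,-.0003,-.0598,.075); yaw,b=.6,.44; d=np.array([np.cos(yaw),np.sin(yaw),0]); q,z=hq(UP,d,b); g=H-.003*z
M=loc(C,0,0,.06); ty=np.array([-np.sin(C[2]),np.cos(C[2]),0])
r.set_gripper(0,60); st("grip")
r.move_linear(g+[0,0,.03],vel=.05); st("lift")
r.move_linear(g+[0,0,.22],vel=.2); st("high")
q2,z2=hq(ty,-UP,b); m=M-.003*z2
r.move_to(m+[0,0,.20],q2); st("over")
r.move_linear(m+[0,0,.07],vel=.15); st("near")
b_=wlook(r,optics); s=optics.get_image("side"); t=optics.get_image("top")
W=np.hstack([cv2.resize(s["pixels"][150:270,260:390],(390,360)),cv2.resize(t["pixels"][160:260,300:410],(396,360))]); cv2.imwrite("pics/p5.png",W[:,:,::-1])
K=inl(C,cloud(s)); k=(abs(K[...,0])<.04)&(abs(K[...,1])<.1)&(K[...,2]>.09)&(K[...,2]<.16)&(s["pixels"].max(-1)>110); print((np.percentile(K[k],[1,50,99],axis=0)*1e3).round(1).tolist())
E
```

```text
grip 25.18 [0.5179 0.1552 0.0766] [-0.05  0.74  2.3   2.46  1.05 -1.5 ] F [-4.1 -3.8  5.4] op 0.502 ff 59.9
lift 25.93 [0.5178 0.1554 0.1063] [-0.05  0.65  2.31  2.43  0.99 -1.44] F [-0.2  0.3 -6.1] op 0.499 ff 60.9
high 27.03 [0.5174 0.1554 0.2953] [-0.05  0.12  2.25  1.96  0.63 -0.78] F [-0.7 -0.2 -5.3] op 0.497 ff 61.0
over 29.14 [ 0.5017 -0.2148  0.2623] [-0.31  0.3   1.77 -0.5   0.98 -0.08] F [-0.2  0.4 -5.3] op 0.497 ff 61.5
near 30.16 [ 0.5025 -0.2154  0.1336] [-0.31  0.48  1.87 -0.64  0.74  0.12] F [ 1.2 -1.1 -4.6] op 0.495 ff 61.5
[[-27.5, 4.4, 112.1], [-10.0, 52.3, 141.0], [29.9, 77.7, 152.8]]
```

View pics/p5.png

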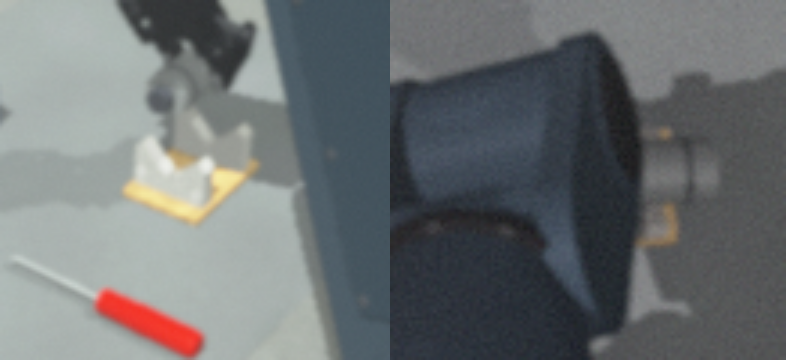

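The housing hangs level over the cradle, neck to +y (side view (165,95)), foot end at top about (391,207). I'll check the foot end, then lower it by force.

```bash
python3 - <<'E'
from cell import r, optics
from h import *
b=.44; M=loc(C,0,0,.06); ty=np.array([-np.sin(C[2]),np.cos(C[2]),0]); q2,z2=hq(ty,-UP,b); m=M-.003*z2
t=optics.get_image("top"); print("foot",(inl(C,ray(t,391,207,.13))*1e3).round(1),"base edge",(inl(C,ray(t,379.7,222,.01))*1e3).round(1), (inl(C,np.array(r.current_tool_pos()))*1e3).round(1))
r.move_linear(m+[0,0,.012],vel=.1); r.sleep(.2); f0=np.array(r.current_contact_force()); print(f0.round(1),np.round(r.current_tool_pos(),4))
for h in np.arange(.009,-.0045,-.0015):
    r.move_linear(m+[0,0,h],vel=.03); f=np.array(r.current_contact_force()); print(round(h,4),f.round(1),round(r.current_tool_pos()[2]-m[2],4),round(r.current_t(),2))
    if np.linalg.norm(f-f0)>5: break
K=inl(C,cloud(optics.get_image("side"))); 
E
```

```text
foot [ -1.1 -66.6 130. ] base edge [-28.7 -63.3  10. ] [  0.3   1.2 133.5]
[ 0.6  0.1 -5.3] [ 0.5023 -0.2153  0.0753]
0.009 [ 0.2 -0.3 -4.7] 0.0089 31.54
0.0075 [ 0.8  0.2 -4.5] 0.0074 31.79
0.006 [-0.1 -1.1 -5.2] 0.0059 32.04
0.0045 [-0.5  0.3 -5. ] 0.0044 32.29
0.003 [-0.3 -0.1 -6.1] 0.0029 32.54
0.0015 [ 0.6 -0.3 -5. ] 0.0014 32.79
0.0 [-1.3 -0.   1.7] 0.0003 33.04
```

Seated at the expected height with very light contact. Release, withdraw along the tool axis and look.

```bash
python3 - <<'E'
from cell import r, optics
from h import *
b=.44; M=loc(C,0,0,.06); ty=np.array([-np.sin(C[2]),np.cos(C[2]),0]); q2,z2=hq(ty,-UP,b); m=M-.003*z2
r.set_gripper(.85); print(np.round(r.current_contact_force(),1))
r.move_linear(m-.14*z2,vel=.15)
r.move_to(loc(C,-.03,0,.34),down(-.4)); a=wlook(r,optics)
r.move_to(loc(C,-.03,0,.34),down(-.4+np.pi)); c=wlook(r,optics)
for d in(a,c):
    L=inl(C,wcloud(d)); px=d["pixels"].astype(int)
    box=lambda x0,x1,y0,y1,z0,z1:(L[...,0]>x0)&(L[...,0]<x1)&(L[...,1]>y0)&(L[...,1]<y1)&(L[...,2]>z0)&(L[...,2]<z1)
    P=lambda m:(np.percentile(L[m],[2,50,98],axis=0)*1e3).round(1).tolist()
    print("barrel",P(box(-.01,.01,-.09,.068,.076,.09)));print("neck",P(box(-.01,.01,.03,.1,.066,.0755)))
    for s in(1,-1): print("block",P(box(.026,.045,min(0,s*.07),max(0,s*.07),.045,.064)),P(box(-.045,-.026,min(0,s*.07),max(0,s*.07),.045,.064)))
print(r.current_t())
I=[d["pixels"][20:320,130:430] for d in(a,c)];cv2.imwrite("pics/p6.png",np.hstack(I)[:,:,::-1])
E
```

```text
[0.5 0.4 0.2]
barrel [[-9.6, -55.8, 78.7], [0.0, 3.3, 80.9], [9.6, 57.9, 82.9]]
neck [[-9.4, 60.3, 66.5], [-0.3, 67.1, 70.4], [9.3, 74.0, 73.0]]
block [[26.3, 29.2, 51.2], [32.2, 37.1, 56.8], [39.3, 44.5, 60.5]] [[-39.7, 29.0, 50.6], [-32.5, 36.8, 56.6], [-26.4, 45.1, 60.7]]
block [[26.3, -43.3, 47.6], [32.2, -34.4, 55.9], [39.2, -27.3, 60.9]] [[-39.5, -42.4, 48.7], [-32.2, -33.7, 56.7], [-26.3, -26.9, 60.6]]
barrel [[-9.5, -56.1, 78.7], [0.0, 3.3, 80.8], [9.6, 58.1, 82.9]]
neck [[-9.4, 60.5, 66.7], [-0.2, 67.1, 70.6], [9.2, 74.0, 72.7]]
block [[26.3, 29.0, 50.9], [32.4, 36.7, 56.7], [39.6, 44.5, 60.4]] [[-39.9, 28.7, 52.0], [-32.4, 36.4, 56.6], [-26.4, 44.9, 60.8]]
block [[26.3, -43.2, 48.1], [32.1, -34.5, 55.9], [39.3, -27.4, 60.4]] [[-39.3, -42.7, 47.7], [-32.2, -33.9, 56.5], [-26.3, -26.9, 60.5]]
35.625
```

View pics/p6.png

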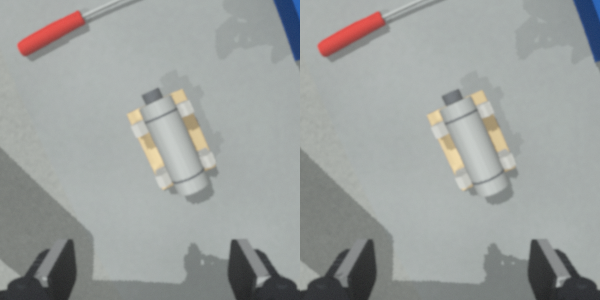

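The housing lies level at 60 mm axis height (barrel top 81–82), centred on the blocks to under 1 mm, with nothing disturbed. A last look at the stand and bystanders, then hand in.

```bash
python3 - <<'E'
from cell import r, optics
from h import *
import pickle
s=optics.get_image("side"); s0=pickle.load(open("v0.pkl","rb"))["side"]
K=inl(S,cloud(s)); k=(abs(K[...,0])<.03)&(abs(K[...,1]-.015)<.03)&(K[...,2]>.2); print("knob top",np.percentile(K[k][:,2],97).round(4))
D=cloud(s)
k=(D[...,0]>.6)&(D[...,1]>.15)&(D[...,2]>.175)&(D[...,2]<.195); print("post",(np.median(inl(S,D)[k],0)*1e3).round(1))
print("bin diff",np.abs(s["pixels"][165:210,200:262].astype(int)-s0["pixels"][165:210,200:262]).mean().round(1))
cv2.imwrite("pics/s7.png",cv2.resize(s["pixels"][150:340,120:400],None,fx=2.5,fy=2.5)[:,:,::-1])
E
```

```text
knob top 0.2318
post [114.5  41.  183. ]
bin diff 7.7
```

View pics/s7.png

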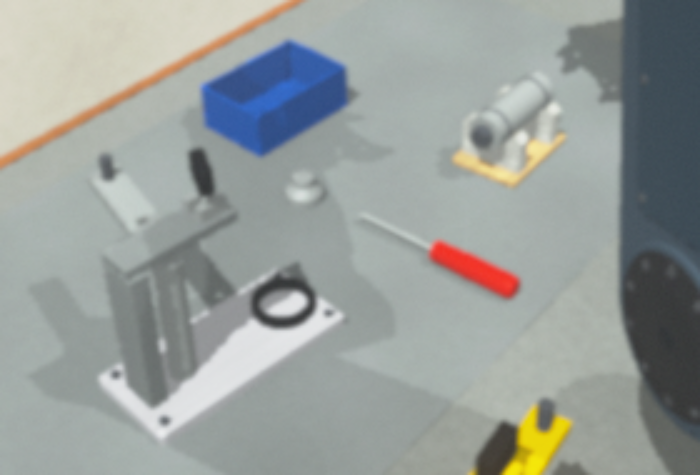

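The final side view shows the knob up and twisted (203,170), the arm aside (120,190), the nest empty (283,300), the housing in the cradle (510,110), and the bin, cap and driver in place.

```bash
python3 -c "
from cell import r
print(r.hand_in(), r.current_t())"
```

```text
the job is handed in; nothing more can be done
the job is handed in; nothing more can be done
```

Handed in at about 36 s: the plunger is latched up, the clamp arm is swung about 1.4 rad aside, the housing lies centred in the V-block cradle, and the bin, screwdriver and end cap were not touched.

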